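Nest sheet-steel trays and eject the last box into the nest

ROBOT

A 6-joint arm with a two-finger parallel gripper is mounted at the origin on the work surface. World frame = base frame: x ahead of the robot, y to its left, z up, the work surface at z = 0. Lengths are in m, angles in rad, forces in N, time in s.
With the tool pointing down it reaches from about 0.375 to 0.9 m from the base axis. Payload 3.1 kg.
Tool frame: the origin (TCP) lies midway between the tips of the shut fingers; the grasp point (between the pads) lies 19 mm behind it (pinch_z is the distance from the TCP to the grasp point, in m); z points along the fingers, y is the line along which they close (so a half turn about z gives the same grasp; the last joint's range is limited). The gripper opens to 85 mm and grips with 20 to 120 N. Pads are 22 mm wide; open, the fingers measure 114 mm over their backs; the gripper's body (76 mm by 85 mm) begins 54 mm behind the grasp point. The pads swing forward as they close: fully open they stand 13 mm farther back than shut.
Start: joints at [-1.323, 0.527, 1.433, -0, 1.181, -0.178], TCP at [0.259, -0.569, 0.231] pointing down, gripper open.
Joint ranges: [-3.08, 3.08], [-0.75, 2.2], [0.22, 2.44], [-1.43, 4.57], [0, 2.65], [-2.85, 2.85]. Speed limits (rad/s): [2.79, 2.79, 3.14, 3.14, 3.14, 3.14].

INTERFACE

Orientations are given as a unit quaternion [x, y, z, w].
In Python, from station import sense, snapshot, camera_params, sign_off, pinch_z gives the robot as it stands. The module is installed in compiled form; this text tells all that it offers.
- The arm moves only by the shell command python3 -m handwheel 'ROWS' [FORCE]. ROWS is JSON, a list that holds one entry, the list of rows, each a list of 7 numbers: the turn, a rotation vector about the tool's x, y, z in degrees, then the shift along the tool's x, y, z in m, then the opening, from 0 (shut) to 1 (fully open). A call has 1 to 20 rows; each row shifts and turns the commanded pose from where the row before left it, along the tool's axes as they then stand; what a row does not reach is not made up. A row lasts 1/8 s, in which the tool goes at most 62.5 mm and 10.7 degrees, less where a joint would pass 70% of its speed; a pose out of reach is approached as far as the arm can. A call with a gripper value outside its range is refused whole. The fingers move at their own pace and stop on an object; FORCE is the grip in N (left out, the last holds). Time passes only in rows, so rows that do not move let the fingers close. It gives the time, the measured TCP pose, the force, the opening and the grip force at its end, in the units of the state.
- sense(): the state, without advancing time (a new reading comes with each control period).
- snapshot(name): name is "side" or "top"; returns the picture (480x640x3 uint8, red, green, blue); there is no depth.
- camera_params(name): a dict with "fx", "fy", "cx", "cy" (pixels), "world_to_cam" (4x4, takes a point from world to camera coordinates). Camera axes: x right, y down, z forward; pixel columns grow to the right and rows downward; lengths in m; the calibration is good to about 2 mm. A picture is of the moment at which its call begins. camera_params takes no time and is no camera call.
- sign_off(): hands the job in; it is judged then, once.
The state is a dict: "t": time; "q": joint angles; "qd": joint speeds; "tau": joint torques, N m; "tcp_pos": TCP position; "tool_rot": TCP orientation; "force": force on the tool from outside, world axes, zero at the start; "ft_torque": the same for the moment, N m; "finger_gap": opening from 0.0 (shut) to 1.0 (fully open); "gripper_force": force on a finger pad.
Only numpy, scipy, OpenCV 4.12 (cv2) and the standard library are available. Lean on these libraries where they do the work, as an engineer would, in place of code of your own. Each camera call takes 0.05 s, during which the arm holds its last target. There are 200 camera calls.

TASK

Collect the set of steel trays into one nest, largest to smallest, all open ends facing the forming jig: lower the middle tray into the large one between the jig's rails, then the small tray into the middle one, flat and fully inside. With the nest slid up to the jig's mouth, push the jig's spring ejector all the way so that the little box slides straight out into the small tray, wholly inside it and flat; never touch the box with the gripper, and leave the can, hammer and offcut where they are.

Things in the scene. Friction and masses are not known exactly. Their poses are not given: they have to be found in the camera images.
- jig: Grey forming jig, fixed. Origin: on the bench, middle of its mouth; +x points out of the mouth (eject direction), z up. Base 126 mm wide, 11 mm thick, from x=-120 to 0; its front face x=0 is the stop for the trays. Back plate at x=-120 to -114, up to z=37. Two rails for the large tray, 6 mm wide, 14 mm high, inner faces at y=+-55.5, run from x=0 to 125.
- channel (a point): Middle of the jig's channel floor, at jig x=-31, z=11 mm; axes as the jig's. The channel is 59 mm wide and holds the box; its walls (8 mm thick) run from jig x=-110 to 0 up to z=43; thin lips on them, up to z=46, overhang the box's rim from x=-62 to 0, so the box cannot be lifted out.
- ejector (a joint): Spring ejector slide of the jig, m: 0 at rest, 0.092 fully pressed (end stop), along the jig's +x. Spring about 1.7 N at rest to 7 N fully pressed, light friction and damping; returns when let go. At rest its pusher plate (44 mm wide, z=14 to 36) stands 0.5 mm behind the box; fully pressed the plate's face stands 29.5 mm outside the mouth.
- paddle (a point): Middle of the back face of the ejector's upright paddle, at z=85 mm, 10 mm below its top (z=95). Paddle: 40 mm wide across the jig, 8 mm thick, axes as the jig's; push it here from behind along the jig's +x. At rest this point is at jig x=-90.5 mm. It moves with the slide.
- tray_large: Largest tray, 3 mm sheet steel, no handle: outside 109 long (x) by 106 wide (y) by 30 mm high, inside 106 x 100; open on top and at its -x end, walled at +x. About 0.55 kg. Origin: centre of underside. Starts between the rails, x as the jig's, open end 25 to 50 mm short of the mouth; slide it by pushing its walled end. Against the jig its origin is at jig x=54.5 mm.
- tray_middle: Middle tray, same kind: outside 96 long by 90 wide by 33 mm high, inside 93 x 84, 3 mm sheet, open on top and at its -x end. About 0.32 kg. Origin: centre of underside. Handle: upright bar on the +y side wall, midway along it, 36 mm long (x), 10 mm thick (y from 42 to 52), rising 32 mm above the rim to z=65.
- handle_middle (a point): Centre of the top of the middle tray's handle: at x=0, y=+47, z=65 mm in the tray's frame; same axes.
- tray_small: Small tray, same kind: 83 mm long by 74 mm wide by 36 mm high outside, inside 80 x 68, 3 mm sheet, open on top and at its -x end. About 0.24 kg. Origin: centre of its underside; z up. Handle: the same bar on top of the -y side wall (y from -34 to -44 mm), rising to z=68.
- handle_small (a point): Centre of the top of the small tray's handle: at x=0, y=-39, z=68 mm in the tray's frame; same axes.
- box: Smallest box, sheet steel, walled all round, open on top: 60 mm long (x) by 56 mm wide by 26 mm high, its two +x corners bevelled by 10 mm. Held in the jig's channel, its underside 11 mm above the bench, its +x end 2 mm inside the mouth. Origin: centre of its underside; axes as the jig's.
- spray_can: Bystander: upright grey can, 54 mm across, 150 mm high. Origin: centre of its underside.
- hammer: Bystander: hammer lying on the bench, about 240 mm long along its x axis, less than 40 mm high. Origin: middle of its length, on the bench.
- angle_offcut: Bystander: angle-iron offcut 100 x 40 x 40 mm. Origin: its middle, on the bench.
Not all that is in view belongs to the job. What is shaped like the tray_middle but green or turquoise is not meant.

How it is judged:
On the way, in this order (a step that is already met when the one before it is completed fails the run):
1. the middle tray lies flat inside the large tray, open ends the same way (x of tray_middle in the frame of tray_large between -0.009 and 0.006 m and y of tray_middle in the frame of tray_large between -0.0075 and 0.0075 m and z of tray_middle in the frame of tray_large between 0.001 and 0.0065 m and angle between the z axis of tray_middle and the z axis of tray_large, either way round below 0.06 rad and y of handle_middle in the frame of tray_large above 0.02 m), for 0.2 s.
2. the small tray lies flat inside the middle tray, open ends the same way (all of step 1 and x of tray_small in the frame of tray_middle between -0.009 and 0.006 m and y of tray_small in the frame of tray_middle between -0.0075 and 0.0075 m and z of tray_small in the frame of tray_middle between 0.001 and 0.0065 m and angle between the z axis of tray_small and the z axis of tray_middle, either way round below 0.06 rad and y of handle_small in the frame of tray_middle below -0.02 m), for 0.2 s.
3. the ejector is pushed all the way (value of joint ejector above 0.087 m), for 0.05 s.
At the end, for the whole second after the job is handed in: Middle tray in large, small in middle, box in small: each flat on the next one's floor (0.06 rad), wholly inside (at most about 2 mm out of the open end), trays' open ends the same way, large tray flat on the bench, all at rest, ejector sprung back (under 10 mm) (all of step 2 and x of box in the frame of tray_small between -0.0135 and 0.011 m and y of box in the frame of tray_small between -0.0085 and 0.0085 m and z of box in the frame of tray_small between 0.001 and 0.0065 m and angle between the z axis of box and the z axis of tray_small, either way round below 0.06 rad and linear speed of each of tray_large, tray_middle, tray_small, box below 0.02 m/s and angle between tray_large's own z axis and vertical below 0.05 rad and height (world z) of tray_large below 0.004 m and value of joint ejector below 0.01 m); the robot touches nothing.
It fails at once if the gripper or arm touches the box (contact force between any of the fingers, the arm and box above 0.5 N).
It fails at once if a bystander is moved by more than 25 mm or tipped over (distance of any of spray_can, hammer, angle_offcut from where it was at the start of the episode above 0.025 m or angle between spray_can's own z axis and vertical above 0.5 rad).
It also fails if it takes over 69 s, if anything falls off the work surface, if the arm or the gripper's body presses on something with over 40 N, if the wrist force passes 120 N, or if a joint passes its speed limit or range.

## Working session

There is one attempt and no reset: what is moved stays moved. The work goes in short steps, Python scripts to look and compute and a shell command to move; the robot and the scene stay as the last step left them, time stands still between calls to the robot, and variables do not carry over. Pictures are saved under pics/ and viewed, at most 14 in all, crops included, and the job is handed in when it is done.

```bash
mkdir -p pics
python3 - <<'E'
from station import *
import cv2
for n in("top","side"):
    cv2.imwrite(f"pics/{n}0.png",cv2.cvtColor(snapshot(n),cv2.COLOR_RGB2BGR))
    p=camera_params(n);print(n,p)
s=sense();print(s['t'],s['tcp_pos'],s['tool_rot'],s['finger_gap'],pinch_z)
E
```

```text
top {'fx': 615.0591117816012, 'fy': 615.0591117816012, 'cx': 317.79695128808333, 'cy': 241.4471111431831, 'world_to_cam': array([[ 0.01954511, -0.99979317, -0.00562249, -0.09875965],
       [-0.98780082, -0.0184411 , -0.15462688,  0.58314159],
       [ 0.15449122,  0.0085761 , -0.98795694,  1.49577949],
       [ 0.        ,  0.        ,  0.        ,  1.        ]])}
side {'fx': 550.6504031071955, 'fy': 550.6504031071955, 'cx': 306.9114133032745, 'cy': 250.7042541726723, 'world_to_cam': array([[-0.81245498, -0.58246755, -0.02546476,  0.41645803],
       [-0.29974094,  0.45475887, -0.83865949,  0.27996364],
       [ 0.50007226, -0.67374025, -0.54406048,  1.02638626],
       [ 0.        ,  0.        ,  0.        ,  1.        ]])}
0.1 [ 0.25859957 -0.56827116  0.23043516] [ 9.77310438e-01  2.11809629e-01 -4.16491614e-05 -9.93253956e-04] 1.0010685422620298 0.0187
```

View pics/top0.png

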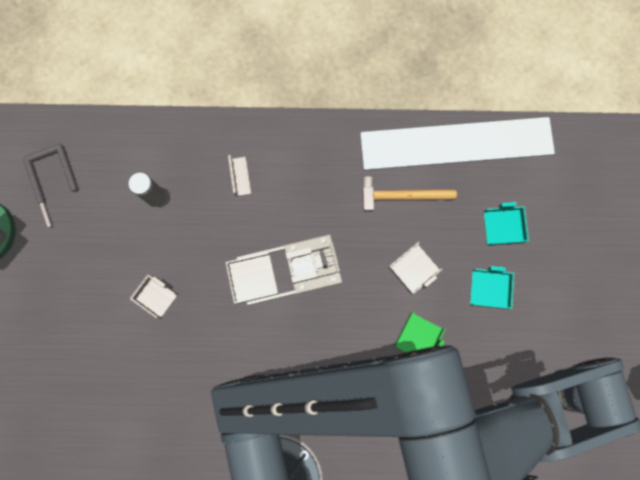

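View pics/side0.png

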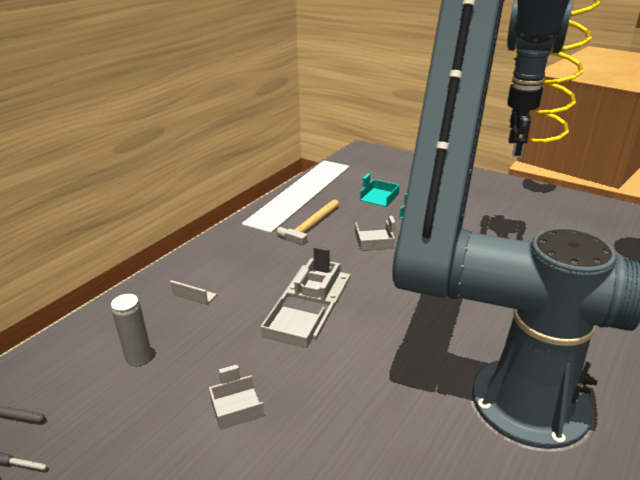

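Top view: the jig with the large tray is at about (285,270), with its paddle near (325,258), so the mouth points left (world +y). The candidate steel trays are at (415,267) and (155,297). I'll enlarge all three.

Run:
```python
import cv2,numpy as np
a=cv2.imread('pics/top0.png');b=cv2.imread('pics/side0.png')
def c(im,x,y,w,h,W,H):return cv2.resize(im[y:y+h,x:x+w],(W,H),interpolation=cv2.INTER_CUBIC)
o=np.vstack([np.hstack([c(a,125,267,60,60,300,300),c(a,385,237,60,60,300,300),c(b,200,360,70,105,200,300)]),
 np.hstack([c(a,215,228,135,80,506,300),c(b,350,205,75,77,294,300)])])
cv2.imwrite('pics/crop0.png',o)
```

```text
(no output)
```

View pics/crop0.png

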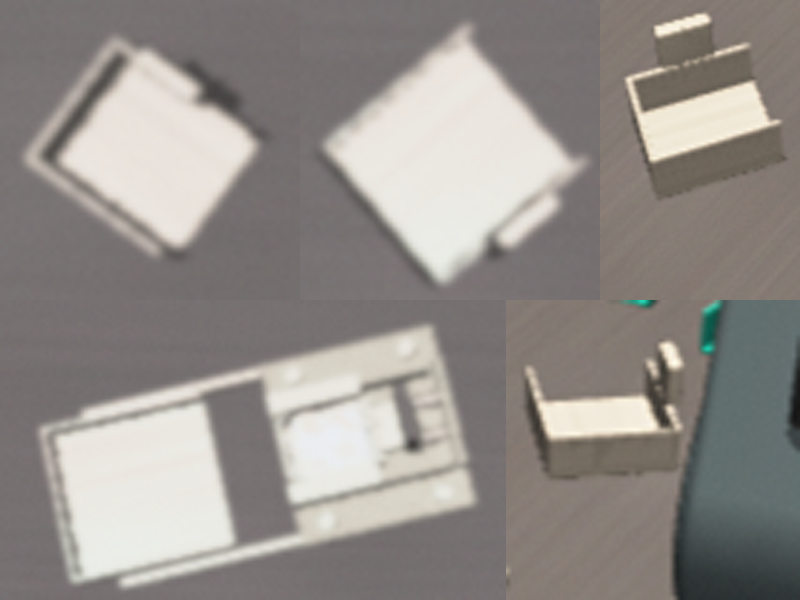

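The crop shows:
- **Left tray:** walled at the upper left, with its handle at the upper right, on the -y side. It is the small tray.
- **Right tray:** walled at the lower left, with its handle at the lower right, on the +y side. It is the middle tray.
- **Large tray:** walled end at the left, corners at crop (40,428) and (72,583).

Next I'll convert these points to world positions and check the sizes.

```bash
cat > h.py <<'E'
import numpy as np
from station import *
def ray(n,u,v,z):
    p=camera_params(n);T=np.array(p['world_to_cam']);R=T[:3,:3];o=-R.T@T[:3,3]
    d=R.T@np.array([(u-p['cx'])/p['fx'],(v-p['cy'])/p['fy'],1]);return (o+d*(z-o[2])/d[2])[:2]
E
python3 - <<'E'
from h import *
np.set_printoptions(precision=4,suppress=True)
def cr(x0,y0,s,ox,oy,n='top'): return lambda X,Y,z: ray(n,x0+(X-ox+.5)/s-.5,y0+(Y-oy+.5)/s-.5,z)
A=cr(125,267,5,0,0);B=cr(385,237,5,300,0);J=cr(215,228,3.75,0,300)
SA=cr(200,360,2.857,600,0,'side');SB=cr(350,205,3.92,506,300,'side')
def rep(n,P):
    P=np.array(P);print(n,'centre',P.mean(0),'sides',[round(np.linalg.norm(P[i]-P[i-1])*1e3) for i in range(4)])
    for a,b in((0,1),(3,2),(1,2),(0,3)):
        d=P[b]-P[a];print('  edge ang',round(np.degrees(np.arctan2(d[1],d[0])),1))
# order: walled-a, walled-b, open-b, open-a
rep('small',[A(118,38,.036),A(25,157,.036),A(165,255,.036),A(266,138,.036)])
print(' handle',A(165,75,.068),SA(683,25,.068))
rep('middle',[B(324,146,.033),B(443,284,.033),B(586,163,.033),B(466,27,.033)])
print(' handle',B(527,222,.065),SB(668,350,.065))
rep('large(floor open end z3)',[J(40,428,.030),J(72,583,.030),J(236,543,.003),J(205,402,.003)])
rep('jig base',[J(262,372,.011),J(300,540,.011),J(476,502,.011),J(432,326,.011)])
E
```

```text
small centre [0.4414 0.3193] sides [91, 74, 87, 75]
  edge ang 144.7
  edge ang 141.4
  edge ang -122.9
  edge ang -122.3
 handle [0.4746 0.3021] [0.4727 0.3019]
middle centre [ 0.5253 -0.3337] sides [94, 90, 95, 90]
  edge ang -138.9
  edge ang -138.7
  edge ang -49.2
  edge ang -49.2
 handle [ 0.4891 -0.364 ] [ 0.4948 -0.3674]
large(floor open end z3) centre [0.4929 0.0781] sides [110, 106, 111, 99]
  edge ang -166.0
  edge ang -165.9
  edge ang -74.0
  edge ang -77.8
jig base centre [ 0.5332 -0.0753] sides [120, 118, 122, 124]
  edge ang -165.8
  edge ang -165.2
  edge ang -76.7
  edge ang -73.6
```

```bash
cat >> h.py <<'E'
from scipy.spatial.transform import Rotation as Rn
def plan(x,y,z,psi):
    "turn about tool z, deg, then shift in turned tool axes (tool pointing down)"
    s=sense();R=Rn.from_quat(s['tool_rot']).as_matrix();p0=np.degrees(np.arctan2(R[1,0],R[0,0]))
    dt=-((psi-p0+180)%360-180);d=np.array([x,y,z])-s['tcp_pos'];c,q=np.cos(np.radians(psi)),np.sin(np.radians(psi))
    print('t',round(s['t'],2),'psi',p0.round(1),'tcp',s['tcp_pos'].round(4),'turn z',dt.round(1),'shift',(d[0]*c+d[1]*q).round(4),(d[0]*q-d[1]*c).round(4),(-d[2]).round(4),'tilt',R[:,2].round(3),'F',np.round(s['force'],1),'gap',round(s['finger_gap'],2))
E
python3 -c "
from h import *
plan(.4905,-.365,.12,131)"
python3 -m handwheel '[[[0,0,-10,0,0,0,1],[0,0,-10,0,0,0,1],[0,0,-10,0,0,0,1],[0,0,-10,0,0,0,1],[0,0,-10,0,0,0.01,1],[0,0,-10,0,0,0.02,1],[0,0,-10,0,0,0.02,1],[0,0,-10,0,0,0.02,1],[0,0,-10,0,0,0.02,1],[0,0,-10,0,0,0.01,1],[0,0,-6.5,0,0,0,1],[0,0,0,0,0,0,1]]]' 60
python3 -c "
from h import *
plan(.4905,-.365,.12,131)"
```

```text
t 0.1 psi 24.5 tcp [ 0.2586 -0.5683  0.2304] turn z -106.5 shift 0.0013 0.3084 0.1104 tilt [-0.001  0.002 -1.   ] F [ 0.3 -0.   0.3] gap 1.0
t: 1.6
tcp_pos: [0.2586, -0.5685, 0.1307]
tool_rot: [0.416, 0.91, 0.0, -0.0]
force: [0.4, 0.4, -0.3]
finger_gap: 1.004
gripper_force: 0.0
t 1.6 psi 130.9 tcp [ 0.2586 -0.5685  0.1307] turn z -0.1 shift 0.0015 0.3085 0.0107 tilt [-0.     0.001 -1.   ] F [ 0.4  0.4 -0.3] gap 1.0
```

```bash
python3 -m handwheel '[[[0,0,0,0,0.02,0,1],[0,0,0,0,0.04,0,1],[0,0,0,0,0.05,0,1],[0,0,0,0,0.05,0,1],[0,0,0,0,0.05,0,1],[0,0,0,0,0.045,0,1],[0,0,0,0,0.035,0,1],[0,0,0,0.0015,0.0185,0,1],[0,0,0,0,0,0.01,1],[0,0,0,0,0,0,1]]]'
python3 - <<'E'
from h import *
import cv2
plan(.4905,-.365,.038,131)
a=snapshot('side');i=cv2.resize(a[150:300,320:480],(800,750),interpolation=cv2.INTER_CUBIC)[:600]
cv2.imwrite('pics/g1.png',cv2.cvtColor(i,cv2.COLOR_RGB2BGR))
E
```

```text
t: 2.85
tcp_pos: [0.4894, -0.3655, 0.1201]
tool_rot: [0.415, 0.91, 0.0, -0.001]
force: [0.3, 0.1, -0.3]
finger_gap: 0.997
gripper_force: 0.0
t 2.85 psi 130.9 tcp [ 0.4894 -0.3655  0.1201] turn z -0.1 shift -0.0003 0.0011 0.0821 tilt [-0.002  0.002 -1.   ] F [ 0.3  0.1 -0.3] gap 1.0
```

View pics/g1.png

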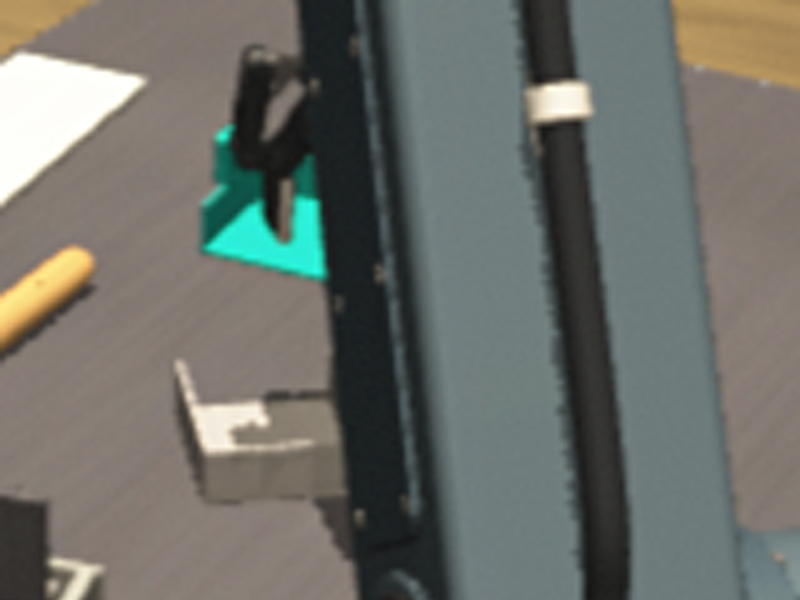

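The side view shows one finger above the tray's interior. The arm hides the handle, but the measured points agree with each other, so I'll descend and grip.

```bash
python3 -m handwheel '[[[0,0,0,0,0.001,0.02,1],[0,0,0,0,0,0.03,1],[0,0,0,0,0,0.025,1],[0,0,0,0,0,0.007,1],[0,0,0,0,0,0,0],[0,0,0,0,0,0,0],[0,0,0,0,0,0,0],[0,0,0,0,0,0,0],[0,0,0,0,0,0,0],[0,0,0,0,0,0,0],[0,0,0,0,0,0,0]]]' 80
python3 -m handwheel '[[[0,0,0,0,0,-0.01,0],[0,0,0,0,0,-0.03,0],[0,0,0,0,0,-0.04,0],[0,0,0,0,0,-0.02,0],[0,0,0,0,0,0,0]]]'
python3 - <<'E'
from h import *
import cv2
plan(.4905,-.365,.138,131)
a=snapshot('top');b=snapshot('side')
i=np.hstack([cv2.resize(a[200:320,220:480],(780,360)),]);j=cv2.resize(b[160:280,240:500],(780,240)) 
cv2.imwrite('pics/g2.png',cv2.cvtColor(np.vstack([i,j]),cv2.COLOR_RGB2BGR))
E
```

```text
t: 4.28
tcp_pos: [0.4918, -0.3654, 0.0403]
tool_rot: [0.415, 0.91, -0.0, 0.001]
force: [-1.3, -0.3, 6.2]
finger_gap: 0.099
gripper_force: 79.8
t: 4.9
tcp_pos: [0.4922, -0.3654, 0.1409]
tool_rot: [0.415, 0.91, -0.001, 0.002]
force: [1.3, -0.6, -3.2]
finger_gap: 0.1
gripper_force: 78.6
t 4.9 psi 131.0 tcp [ 0.4922 -0.3654  0.1409] turn z -0.0 shift 0.0014 -0.001 0.0029 tilt [ 0.002 -0.002 -1.   ] F [ 1.3 -0.6 -3.2] gap 0.1
```

View pics/g2.png

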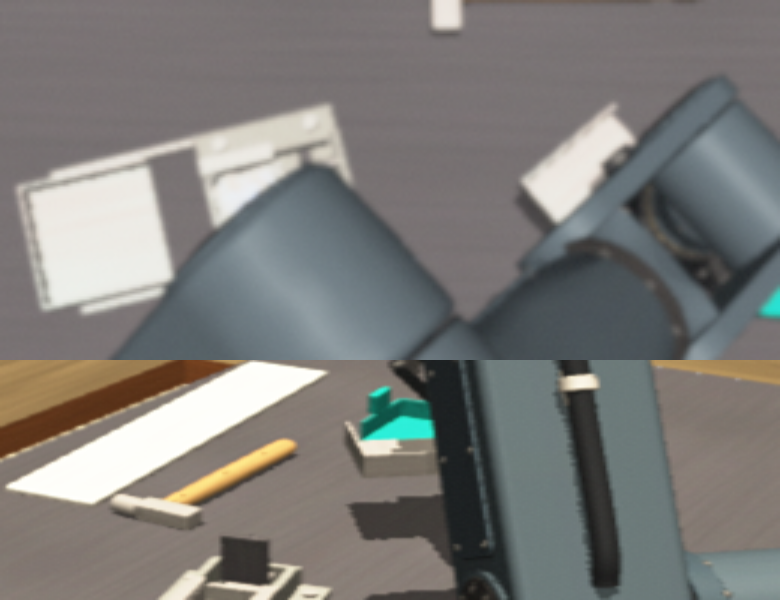

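The lift worked: the tray is in the hand and the force reads 3.2 N, matching its weight. Now I'll compute the large tray's pose.

Run:
```python
from h import *
J=lambda X,Y,z: ray('top',215+(X+.5)/3.75-.5,228+(Y-300+.5)/3.75-.5,z)
th=np.radians(104);ex=np.array([np.cos(th),np.sin(th)]);ey=np.array([-ex[1],ex[0]])
W=(J(40,428,.03)+J(72,583,.03))/2;M=(J(262,372,.011)+J(300,540,.011))/2;Bk=(J(476,502,.011)+J(432,326,.011))/2
print('W',W,'M',M,'back',Bk)
for n,p in dict(W=W,M=M,Bk=Bk).items(): print(n,(p-W)@ex,(p-W)@ey)
C=W-54.5e-3*ex;print('large C',C,'handle target',C+.047*ey)
import cv2   # independent: side view large rim corners via bright mask
a=cv2.imread('pics/top0.png');g=a.min(2)[225:310,222:345];m=(g>140).astype(np.uint8)
c=max(cv2.findContours(m,0,2)[0],key=cv2.contourArea);r=cv2.minAreaRect(c);print(r,cv2.boxPoints(r)+[222,225])
for s,z in zip(cv2.boxPoints(r)+[222,225],(.03,)*4): print(ray('top',*s,z))
plan(*(C+.047*ey),.14,104)
```

```text
W [0.47948446 0.13163278] M [ 0.51770172 -0.01681329] back [ 0.54866005 -0.13369227]
W 0.0 0.0
M -0.15328217894761653 -0.0011696845239335498
Bk -0.27417885312918244 -0.0029328413162630043
large C [0.49266921 0.07875167] handle target [0.44706531 0.06738134]
((60.54270935058594, 45.74831771850586), (50.04547119140625, 111.05200958251953), 76.4295654296875) [[222.69551945 259.45281219]
 [330.64720917 233.39550972]
 [342.38990021 282.04382324]
 [234.43820953 308.10112762]]
[0.53687472 0.15131865]
[ 0.6085429  -0.11963349]
[ 0.48557378 -0.15103989]
[0.41546784 0.11675656]
t 5.0 psi 131.0 tcp [ 0.4909 -0.3641  0.1385] turn z 27.0 shift 0.4293 0.0619 -0.0015 tilt [-0.001  0.001 -1.   ] F [ 0.2  0.8 -3.1] gap 0.1
```

```bash
python3 -m handwheel '[[[0,0,0,0,0,-0.02,0],[0,0,9,0,0,-0.03,0],[0,0,9,0,0,-0.01,0],[0,0,8.4,0,0,0,0],[0,0,0,0.02,0.003,0,0],[0,0,0,0.04,0.007,0,0],[0,0,0,0.05,0.008,0,0],[0,0,0,0.05,0.008,0,0],[0,0,0,0.05,0.008,0,0],[0,0,0,0.05,0.008,0,0],[0,0,0,0.05,0.008,0,0],[0,0,0,0.05,0.008,0,0],[0,0,0,0.04,0.007,0,0],[0,0,0,0.02,0.002,0,0],[0,0,0,0.007,0,0,0],[0,0,0,0,0,0.03,0],[0,0,0,0,0,0.04,0],[0,0,0,0,0,0.025,0],[0,0,0,0,0,0,0],[0,0,0,0,0,0,0]]]'
python3 - <<'E'
from h import *
import cv2
plan(.448,.066,.1,104.6)
a=snapshot('top');b=snapshot('side')
cv2.imwrite('pics/t3.png',cv2.cvtColor(a,4));cv2.imwrite('pics/s3.png',cv2.cvtColor(b,4))
i=cv2.resize(a[220:320,200:360],(400,250),interpolation=2);j=cv2.resize(b[230:350,240:368],(400,375))
cv2.imwrite('pics/g3.png',cv2.cvtColor(np.hstack([cv2.resize(a[220:300,205:285],(400,400),interpolation=2),cv2.resize(b[240:350,250:360],(400,400),interpolation=2)]),4))
E
```

```text
t: 7.5
tcp_pos: [0.4494, 0.0649, 0.1047]
tool_rot: [0.612, 0.791, 0.0, 0.0]
force: [0.1, -0.4, -3.3]
finger_gap: 0.098
gripper_force: 78.7
t 7.5 psi 104.6 tcp [0.4494 0.0649 0.1047] turn z -0.0 shift 0.0014 -0.0011 0.0047 tilt [ 0.001 -0.    -1.   ] F [ 0.1 -0.4 -3.3] gap 0.1
```

View pics/g3.png

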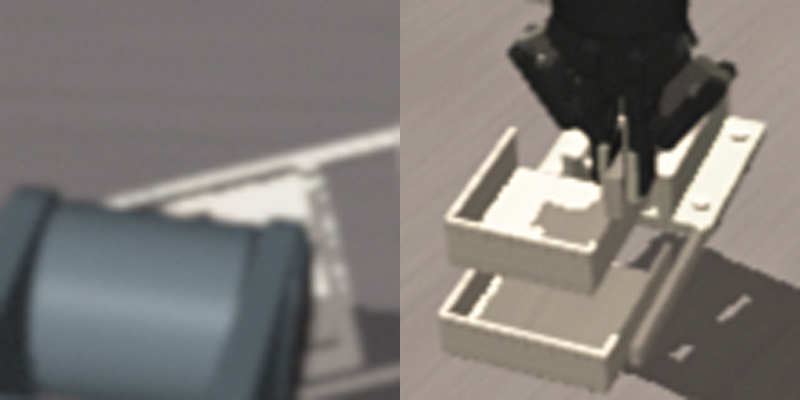

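The side view shows the middle tray hanging just above the large one. Its walled-end rim corners are at crop (446,222) and (598,252); the large tray's are at (440,317) and (616,350). I'll compare the midpoints.

Run:
```python
from h import *
S=lambda X,Y,z: ray('side',250+(X-400+.5)/3.636-.5,240+(Y+.5)/3.636-.5,z)
th=np.radians(104.6);ex=np.array([np.cos(th),np.sin(th)]);ey=np.array([-ex[1],ex[0]])
ml,mr=S(446,222,.0974),S(598,252,.0974);ll,lr=S(440,317,.03),S(616,350,.03)
f=lambda v:np.round([v@ex,v@ey],4)
print(ml,mr,np.linalg.norm(ml-mr),ll,lr,np.linalg.norm(ll-lr),f(mr-ml),f(lr-ll))
print('mid bottom corner',S(594,291,.0644)-mr)
m=(ml+mr)/2;l=(ll+lr)/2
print('wall mid',m,l,'rel x,y',f(m-l),'wanted x -.0075ish (48-54.5-1), y 0')
print('tray from tool',sense()['tcp_pos'][:2]-.047*ey+.048*ex)
```

```text
[0.52464016 0.13793256] [0.4366416  0.11149375] 0.09188448807393243 [0.52879871 0.14578548] [0.42634799 0.11135332] 0.10808202089011626 [-0.0034  0.0918] [-0.0075  0.1078]
mid bottom corner [ 0.00598487 -0.00279636]
wall mid [0.48064088 0.12471316] [0.47757335 0.1285694 ] rel x,y [-0.0045 -0.002 ] wanted x -.0075ish (48-54.5-1), y 0
tray from tool [0.48331446 0.12330593]
```

```bash
python3 -m handwheel '[[[0,0,0,-0.001,-0.002,0.01,0],[0,0,0,0,0,0.02,0],[0,0,0,0,0,0.012,0],[0,0,0,0,0,0.008,0],[0,0,0,0,0,0.005,0],[0,0,0,0,0,0.003,0],[0,0,0,0,0,0,0],[0,0,0,0,0,0,0]]]'
```

```text
t: 8.6
tcp_pos: [0.4476, 0.0638, 0.0466]
tool_rot: [0.612, 0.791, 0.0, 0.0]
force: [0.4, 0.3, -2.9]
finger_gap: 0.099
gripper_force: 78.7
```

```bash
python3 -m handwheel '[[[0,0,0,0,0,0.002,0],[0,0,0,0,0,0.0015,0],[0,0,0,0,0,0,0],[0,0,0,0,0,0,0]]]'
```

```text
t: 9.1
tcp_pos: [0.4475, 0.0638, 0.0432]
tool_rot: [0.612, 0.791, 0.0, 0.0]
force: [-1.1, -0.1, 4.7]
finger_gap: 0.098
gripper_force: 79.6
```

The tray is seated at the expected height. Release, retreat, and refine the small tray's yaw.

```bash
python3 -m handwheel '[[[0,0,0,0,0,0,0.4],[0,0,0,0,0,0,0.4],[0,0,0,0,0,0,0.4],[0,0,0,0,0,0,0.4],[0,0,0,0,0,-0.02,0.4],[0,0,0,0,0,-0.04,0.4],[0,0,0,0,0,-0.03,0.4],[0,0,10,0,0,0,1],[0,0,10,0,0,0,1],[0,0,10,0,0,0,1],[0,0,10,0,0,0,1],[0,0,8,0,0,0,1],[0,0,0,0,0,0,1]]]'
python3 - <<'E'
from h import *
import cv2
# small tray rim outline in first side and top pictures: walled edge and side edges by hull of bright mask
for n,(x,y,w,h) in dict(top=(125,267,60,60),side=(200,360,70,70)).items():
    a=cv2.imread(f'pics/{n}0.png')[y:y+h,x:x+w];g=cv2.resize(a.min(2),None,fx=4,fy=4,interpolation=2)
    m=(g>(150 if n=='top' else 140)).astype(np.uint8);c=max(cv2.findContours(m,0,1)[0],key=cv2.contourArea)
    q=cv2.approxPolyDP(cv2.convexHull(c),5,True)[:,0];P=[ray(n,x+(u+.5)/4-.5,y+(v+.5)/4-.5,.036) for u,v in q]
    for i in range(len(P)):
        d=P[i]-P[i-1];L=np.linalg.norm(d)*1e3
        if L>25: print(n,q[i-1],q[i],round(L),round(np.degrees(np.arctan2(d[1],d[0]))%90,1))
plan(.4737,.3005,.14,56)
b=snapshot('side');cv2.imwrite('pics/g4.png',cv2.cvtColor(cv2.resize(b[240:350,240:350],(600,600),interpolation=2),4))
E
```

```text
t: 10.72
tcp_pos: [0.4472, 0.0638, 0.1328]
tool_rot: [0.88, 0.474, -0.0, -0.0]
force: [0.7, -0.2, -0.6]
finger_gap: 0.996
gripper_force: 0.0
top [ 21 128] [91 32] 73 56.7
top [123  42] [204 114] 69 50.4
top [204 114] [143 197] 63 56.1
top [118 200] [ 21 128] 77 55.6
side [ 74 226] [ 35 109] 74 57.4
side [85 94] [216 114] 64 23.1
side [216 114] [253 170] 39 65.5
side [253 170] [ 74 226] 83 57.0
t 10.72 psi 56.6 tcp [0.4472 0.0638 0.1328] turn z 0.6 shift 0.2111 -0.1104 -0.0072 tilt [-0.  0. -1.] F [ 0.7 -0.2 -0.6] gap 1.0
```

View pics/g4.png

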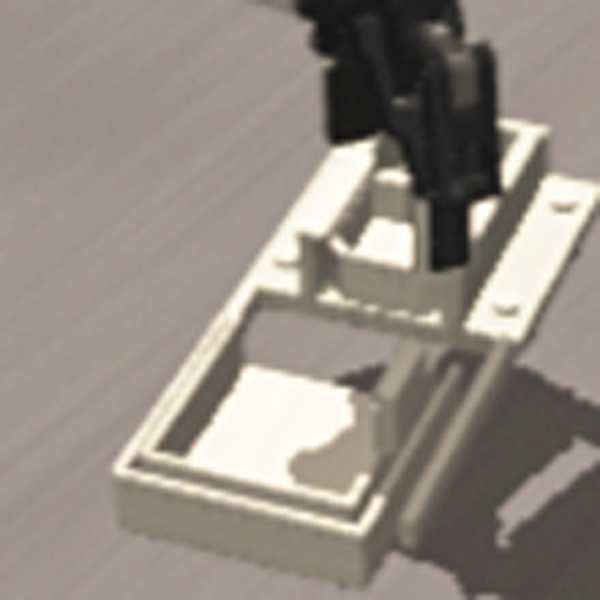

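The middle tray sits inside the large one, parallel to it and near its walled end. The small tray's yaw is about 56.6°, which the tool already has.

```bash
python3 -m handwheel '[[[0,0,0,0.02,-0.01,0,1],[0,0,0,0.04,-0.02,0,1],[0,0,0,0.045,-0.023,0,1],[0,0,0,0.045,-0.023,0,1],[0,0,0,0.04,-0.02,0,1],[0,0,0,0.017,-0.01,0,1],[0,0,0,0.005,-0.002,0,1],[0,0,0,0,0,0,1],[0,0,0,0,0,0,1]]]'
python3 - <<'E'
from h import *
import cv2
plan(.4737,.3005,.041,56.6)
b=snapshot('side');cv2.imwrite('pics/g5.png',cv2.cvtColor(cv2.resize(b[320:440,180:300],(600,600),interpolation=2),4))
E
```

```text
t: 11.9
tcp_pos: [0.4739, 0.2988, 0.1327]
tool_rot: [0.881, 0.473, -0.001, 0.0]
force: [0.7, -0.4, 0.1]
finger_gap: 1.002
gripper_force: 0.0
t 11.9 psi 56.5 tcp [0.4739 0.2988 0.1327] turn z -0.1 shift 0.0013 -0.0011 0.0917 tilt [-0.001 -0.001 -1.   ] F [ 0.7 -0.4  0.1] gap 1.0
```

View pics/g5.png

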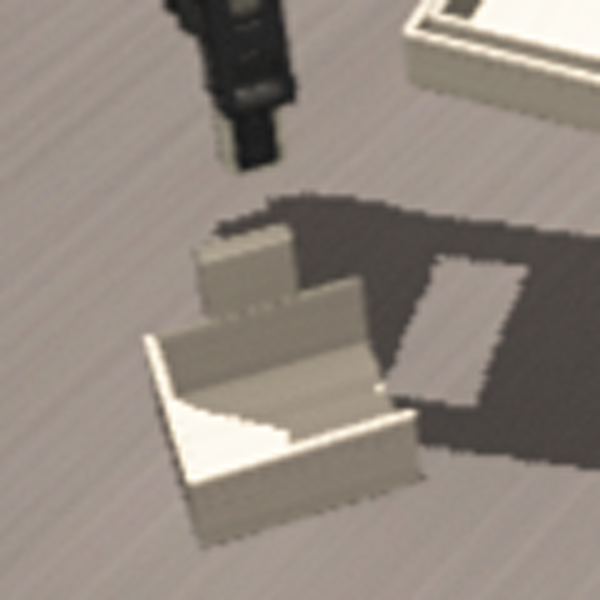

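The handle top is at about (245,245) with the finger lined up above it. Descend, grip and lift.

```bash
python3 -m handwheel '[[[0,0,0,0.001,-0.001,0.02,1],[0,0,0,0,0,0.035,1],[0,0,0,0,0,0.025,1],[0,0,0,0,0,0.009,1],[0,0,0,0,0,0.001,0],[0,0,0,0,0,0,0],[0,0,0,0,0,0,0],[0,0,0,0,0,0,0],[0,0,0,0,0,0,0],[0,0,0,0,0,0,0],[0,0,0,0,0,0,0]]]' 80
python3 -m handwheel '[[[0,0,0,0,0,-0.01,0],[0,0,0,0,0,-0.03,0],[0,0,0,0,0,-0.045,0],[0,0,0,0,0,-0.02,0],[0,0,-10,0,0,0,0],[0,0,-10,0,0,0,0],[0,0,-10,0,0,0,0],[0,0,-10,0,0,0,0],[0,0,-8,0,0,0,0],[0,0,0,0,0,0,0]]]'
python3 - <<'E'
from h import *
th=np.radians(104.6);ex=np.array([np.cos(th),np.sin(th)]);ey=np.array([-ex[1],ex[0]])
# middle tray centre: its released handle position (tool at .4475,.0638); small handle at y=-.039
C=np.array([.4475,.0638])-.047*ey;print('middle C',C)
plan(*(C-.039*ey),.14,104.6)
E
```

```text
t: 13.32
tcp_pos: [0.4746, 0.3018, 0.0437]
tool_rot: [0.881, 0.474, 0.001, 0.0]
force: [-0.3, -0.2, 6.3]
finger_gap: 0.098
gripper_force: 79.6
t: 14.58
tcp_pos: [0.4731, 0.3014, 0.1476]
tool_rot: [0.612, 0.791, -0.001, -0.0]
force: [-0.2, 0.4, -3.0]
finger_gap: 0.102
gripper_force: 78.6
middle C [0.49298233 0.07564726]
t 14.57 psi 104.5 tcp [0.4731 0.3014 0.1476] turn z -0.1 shift -0.2235 0.0013 0.0076 tilt [-0.001 -0.    -1.   ] F [-0.2  0.4 -3. ] gap 0.1
```

```bash
python3 -m handwheel '[[[0,0,0,-0.02,0,0,0],[0,0,0,-0.04,0,0,0],[0,0,0,-0.045,0,0,0],[0,0,0,-0.045,0,0,0],[0,0,0,-0.04,0.001,0,0],[0,0,0,-0.025,0,0,0],[0,0,0,-0.0085,0,0,0],[0,0,0,0,0,0.02,0],[0,0,0,0,0,0.022,0],[0,0,0,0,0,0,0],[0,0,0,0,0,0,0]]]'
python3 - <<'E'
from h import *
import cv2
plan(.5307,.0855,.1,104.6)
b=snapshot('side');cv2.imwrite('pics/g6.png',cv2.cvtColor(cv2.resize(b[225:345,240:360],(600,600),interpolation=2),4))
E
```

```text
t: 15.95
tcp_pos: [0.5311, 0.0858, 0.1063]
tool_rot: [0.612, 0.791, 0.0, 0.0]
force: [0.6, 0.1, -2.5]
finger_gap: 0.099
gripper_force: 78.6
t 15.95 psi 104.6 tcp [0.5311 0.0858 0.1063] turn z -0.0 shift -0.0001 -0.0005 0.0063 tilt [ 0.001  0.    -1.   ] F [ 0.6  0.1 -2.5] gap 0.1
```

View pics/g6.png

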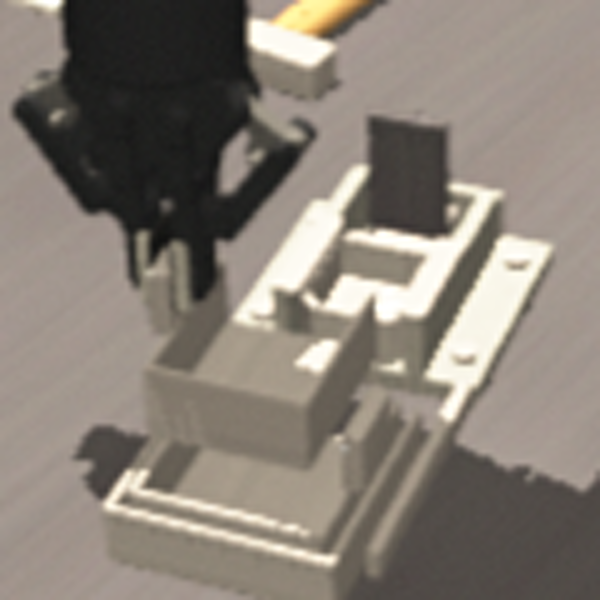

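The small tray's rim corners at its walled end are at crop (146,374) and (307,409). I'll compare them with the nested middle tray's corners from the previous crop, (138,460) and (362,507).

Run:
```python
from h import *
th=np.radians(104.6);ex=np.array([np.cos(th),np.sin(th)]);ey=np.array([-ex[1],ex[0]])
f=lambda v:np.round([v@ex,v@ey],4)
S=lambda X,Y,z,s,oy: ray('side',240+(X+.5)/s-.5,oy+(Y+.5)/s-.5,z)
a,b=S(146,374,.0986,5,225),S(307,409,.0986,5,225)
c,d=S(138,460,.036,5.4545,240),S(362,507,.036,5.4545,240)
print(f(b-a),f(d-c),'small-mid wall middles',f((a+b)/2-(c+d)/2),'want x -6.5mm-ish')
print('by bottom right corner', f(S(309,466,.0626,5,225)-b))
```

```text
[-0.0005  0.0717] [-0.0035  0.0926] small-mid wall middles [-0.0068 -0.0007] want x -6.5mm-ish
by bottom right corner [-0.0065 -0.0029]
```

The tray is lined up. Lower it.

```bash
python3 -m handwheel '[[[0,0,0,0,0,0.01,0],[0,0,0,0,0,0.018,0],[0,0,0,0,0,0.012,0],[0,0,0,0,0,0.008,0],[0,0,0,0,0,0.005,0],[0,0,0,0,0,0.002,0],[0,0,0,0,0,0,0],[0,0,0,0,0,0,0]]]'
```

```text
t: 17.0
tcp_pos: [0.5312, 0.0855, 0.0511]
tool_rot: [0.612, 0.791, 0.0, 0.0]
force: [0.6, -1.0, -3.0]
finger_gap: 0.097
gripper_force: 78.5
```

```bash
python3 -m handwheel '[[[0,0,0,0,0,0.002,0],[0,0,0,0,0,0,0],[0,0,0,0,0,0,0]]]'
```

```text
t: 17.38
tcp_pos: [0.5314, 0.0854, 0.0497]
tool_rot: [0.612, 0.791, 0.0, 0.001]
force: [0.2, -1.3, 5.7]
finger_gap: 0.096
gripper_force: 79.9
```

```bash
python3 -m handwheel '[[[0,0,0,0,0,0,0.35],[0,0,0,0,0,0,0.35],[0,0,0,0,0,0,0.35],[0,0,0,0,0,0,0.35],[0,0,0,0,0,-0.02,0.35],[0,0,0,0,0,-0.04,0.35],[0,0,0,0,0,-0.03,0],[0,0,0,0.02,-0.009,0,0],[0,0,0,0.04,-0.015,0,0],[0,0,0,0.035,-0.012,0,0],[0,0,0,0.009,-0.003,0.01,0],[0,0,0,0,0,0.04,0],[0,0,0,0,0,0.04,0],[0,0,0,0,0,0.025,0],[0,0,0,0,0,0.01,0],[0,0,0,0,0,0,0]]]'
python3 - <<'E'
from h import *
import cv2
plan(.468,.175,.014,104.6)
b=snapshot('side');cv2.imwrite('pics/g7.png',cv2.cvtColor(cv2.resize(b[240:360,240:360],(600,600),interpolation=2),4))
E
```

```text
t: 19.38
tcp_pos: [0.4665, 0.1761, 0.0129]
tool_rot: [0.612, 0.791, -0.001, -0.001]
force: [-0.0, 0.8, 0.6]
finger_gap: -0.003
gripper_force: 0.0
t 19.38 psi 104.5 tcp [0.4665 0.1761 0.0129] turn z -0.1 shift -0.0015 0.0012 -0.0011 tilt [-0.002 -0.    -1.   ] F [-0.   0.8  0.6] gap -0.0
```

View pics/g7.png

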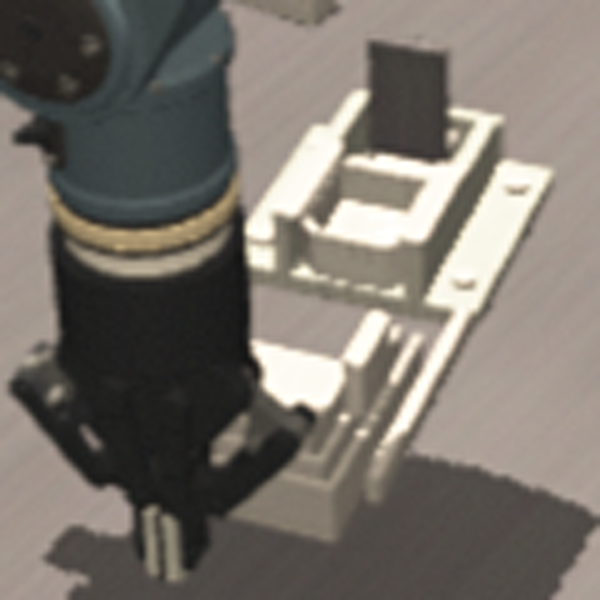

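```bash
python3 -m handwheel '[[[0,0,0,-0.01,0.001,0,0],[0,0,0,-0.012,0,0,0],[0,0,0,-0.008,0,0,0],[0,0,0,-0.005,0,0,0],[0,0,0,-0.005,0,0,0],[0,0,0,-0.005,0,0,0],[0,0,0,-0.005,0,0,0],[0,0,0,-0.005,0,0,0],[0,0,0,-0.005,0,0,0],[0,0,0,-0.005,0,0,0]]]'
python3 -m handwheel '[[[0,0,0,-0.004,0,0,0],[0,0,0,-0.003,0,0,0]]]'
python3 -c "
from h import *
plan(.4795+.2518*.044,.1316-.9678*.044,.014,104.6)"
```

```text
t: 20.68
tcp_pos: [0.483, 0.1149, 0.014]
tool_rot: [0.612, 0.791, -0.0, -0.001]
force: [-1.9, 7.6, 3.5]
finger_gap: 0.001
gripper_force: 4.0
t: 20.92
tcp_pos: [0.4847, 0.1081, 0.014]
tool_rot: [0.612, 0.791, -0.0, -0.001]
force: [-1.6, 8.5, 3.8]
finger_gap: 0.001
gripper_force: 4.1
t 20.93 psi 104.5 tcp [0.4847 0.1081 0.014 ] turn z -0.1 shift -0.02 0.0009 0.0 tilt [-0.002  0.002 -1.   ] F [-1.6  8.5  3.8] gap 0.0
```

```bash
for i in 1 2; do :; done; python3 -m handwheel '[[[0,0,0,-0.003,0,0,0],[0,0,0,-0.002,0,0,0],[0,0,0,0,0,0,0]]]' | egrep 'pos|force'
python3 -m handwheel '[[[0,0,0,-0.002,0,0,0],[0,0,0,0,0,0,0]]]' | egrep 'pos|force'
python3 -m handwheel '[[[0,0,0,-0.002,0,0,0],[0,0,0,0,0,0,0]]]' | egrep 'pos|force'
```

```text
tcp_pos: [0.4859, 0.1032, 0.014]
force: [-2.0, 6.2, 3.6]
gripper_force: 3.2
tcp_pos: [0.4864, 0.1014, 0.014]
force: [-1.5, 6.7, 3.6]
gripper_force: 3.4
tcp_pos: [0.4868, 0.0994, 0.0141]
force: [-1.3, 6.9, 3.8]
gripper_force: 3.5
```

```bash
for_=1; python3 -m handwheel '[[[0,0,0,-0.002,0,0,0],[0,0,0,-0.001,0,0,0],[0,0,0,0,0,0,0]]]' | egrep 'pos|force'
python3 -m handwheel '[[[0,0,0,-0.002,0,0,0],[0,0,0,0,0,0,0]]]' | egrep 'pos|force'
python3 -m handwheel '[[[0,0,0,-0.002,0,0,0],[0,0,0,0,0,0,0]]]' | egrep 'pos|force'
```

```text
tcp_pos: [0.4873, 0.0971, 0.014]
force: [-1.8, 9.0, 4.6]
gripper_force: 5.0
tcp_pos: [0.487, 0.0968, 0.0141]
force: [-3.3, 18.6, 5.5]
gripper_force: 9.3
tcp_pos: [0.487, 0.0967, 0.0141]
force: [-2.9, 28.0, 6.0]
gripper_force: 13.8
```

The large tray is up against the jig: the force rose and the tool stopped moving. Back off, rise, and check with both views.

```bash
python3 -m handwheel '[[[0,0,0,0.01,0,0,0],[0,0,0,0.015,0,0,0],[0,0,0,0.005,0,-0.02,0],[0,0,0,0,0,-0.05,0],[0,0,0,0,0,-0.05,0],[0,0,0,0,0,-0.05,0],[0,0,0,0,0,-0.01,0],[0,0,0,-0.02,0.005,0,0],[0,0,0,-0.04,0,0,0],[0,0,0,-0.05,0,0,0],[0,0,0,-0.05,0,0,0],[0,0,0,-0.05,0,0,0],[0,0,0,-0.04,0,0,0],[0,0,0,-0.02,0,0,0],[0,0,0,0,0,0,0]]]' | egrep 'pos|force'
python3 - <<'E'
from h import *
import cv2
plan(.5485,-.14,.078,104.6)
a=snapshot('top');b=snapshot('side')
cv2.imwrite('pics/g8.png',cv2.cvtColor(np.hstack([cv2.resize(a[225:315,215:305],(400,400),interpolation=2),cv2.resize(b[230:340,245:355],(400,400),interpolation=2)]),4))
E
```

```text
tcp_pos: [0.5548, -0.1408, 0.1922]
force: [0.2, 1.2, -0.4]
gripper_force: 0.0
t 24.55 psi 104.4 tcp [ 0.5548 -0.1408  0.1922] turn z -0.2 shift 0.0023 -0.0059 0.1142 tilt [-0.002  0.001 -1.   ] F [ 0.2  1.2 -0.4] gap 0.0
```

View pics/g8.png

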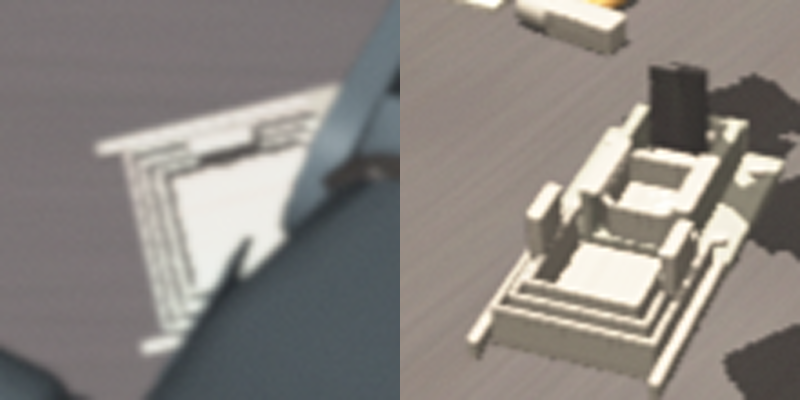

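The nest is good: three parallel rims against the mouth. Lower the tool behind the paddle.

```bash
python3 -m handwheel '[[[0,0,-0.2,0.001,-0.0055,0.02,0],[0,0,0,0,0,0.04,0],[0,0,0,0,0,0.04,0],[0,0,0,0,0,0.014,0],[0,0,0,0.005,0,0,0],[0,0,0,0.008,0,0,0],[0,0,0,0.005,0,0,0],[0,0,0,0.004,0,0,0],[0,0,0,0.003,0,0,0],[0,0,0,0.003,0,0,0],[0,0,0,0.003,0,0,0],[0,0,0,0.003,0,0,0],[0,0,0,0,0,0,0]]]'| egrep 'pos|force'
python3 - <<'E'
from h import *
M=np.array([.5169,-.0185]);th=np.radians(104.6);ex=np.array([np.cos(th),np.sin(th)]);ey=np.array([-ex[1],ex[0]])
d=sense()['tcp_pos'][:2]-M;print('jig',d@ex,d@ey)
E
```

```text
tcp_pos: [0.5415, -0.1071, 0.0799]
force: [0.0, -3.0, 1.3]
gripper_force: 1.4
jig -0.09194520284024392 -0.0015171164827910968
```

```bash
python3 -m handwheel '[[[0,0,0,0.003,0,0,0],[0,0,0,0.005,0,0,0],[0,0,0,0.005,0,0,0],[0,0,0,0.005,0,0,0],[0,0,0,0.005,0,0,0],[0,0,0,0.005,0,0,0],[0,0,0,0.005,0,0,0],[0,0,0,0.005,0,0,0],[0,0,0,0.005,0,0,0],[0,0,0,0.005,0,0,0],[0,0,0,0.005,0,0,0],[0,0,0,0.005,0,0,0],[0,0,0,0.005,0,0,0],[0,0,0,0.005,0,0,0],[0,0,0,0.005,0,0,0],[0,0,0,0.004,0,0,0],[0,0,0,0,0,0,0]]]'| egrep 'pos|force'
python3 -m handwheel '[[[0,0,0,0.003,0,0,0],[0,0,0,0.002,0,0,0],[0,0,0,0,0,0,0]]]'| egrep 'pos|force'
```

```text
tcp_pos: [0.522, -0.0329, 0.08]
force: [3.2, -5.8, 1.5]
gripper_force: 3.0
tcp_pos: [0.5208, -0.0284, 0.08]
force: [2.8, -6.4, 1.5]
gripper_force: 3.3
```

```bash
python3 -m handwheel '[[[0,0,0,0.003,0,0,0],[0,0,0,0.003,0,0,0],[0,0,0,0,0,0,0]]]'| egrep 'pos|force'
python3 -m handwheel '[[[0,0,0,0.002,0,0,0],[0,0,0,0.001,0,0,0],[0,0,0,0,0,0,0]]]'| egrep 'pos|force'
python3 -m handwheel '[[[0,0,0,0.0015,0,0,0],[0,0,0,0.0015,0,0,0],[0,0,0,0,0,0,0]]]'| egrep 'pos|force'
```

```text
tcp_pos: [0.5208, -0.0275, 0.0801]
force: [0.2, -23.6, -1.3]
gripper_force: 11.7
tcp_pos: [0.5209, -0.0272, 0.0802]
force: [0.8, -32.6, -2.1]
gripper_force: 16.0
tcp_pos: [0.5209, -0.027, 0.0803]
force: [0.5, -42.9, -3.8]
gripper_force: 20.6
```

End stop reached: the spring force of about 6.5 N rose to a hard stop. Retract with the slide, rise and look.

```bash
python3 -m handwheel '[[[0,0,0,-0.01,0,0,0],[0,0,0,-0.01,0,0,0],[0,0,0,-0.015,0,0,0],[0,0,0,-0.02,0,0,0],[0,0,0,-0.02,0,0,0],[0,0,0,-0.02,0,0,0],[0,0,0,-0.02,0,0,0],[0,0,0,-0.01,0,0,0],[0,0,0,0,0,-0.04,0],[0,0,0,0,0,-0.05,0],[0,0,0,-0.05,0,-0.03,0],[0,0,0,-0.05,0,0,0],[0,0,0,-0.05,0,0,0],[0,0,0,-0.05,0,0,0],[0,0,0,-0.05,0,0,0],[0,0,0,0,0,0,0]]]'| egrep '^t|pos|force'
python3 - <<'E'
from h import *
import cv2
a=snapshot('top');b=snapshot('side')
cv2.imwrite('pics/g9.png',cv2.cvtColor(np.hstack([cv2.resize(a[225:305,215:295],(400,400),interpolation=2),cv2.resize(b[230:340,245:355],(400,400),interpolation=2)]),4))
E
```

```text
t: 31.9
tcp_pos: [0.6124, -0.3828, 0.199]
tool_rot: [0.612, 0.791, -0.0, 0.0]
force: [-0.2, 0.7, -0.5]
gripper_force: 0.0
```

View pics/g9.png

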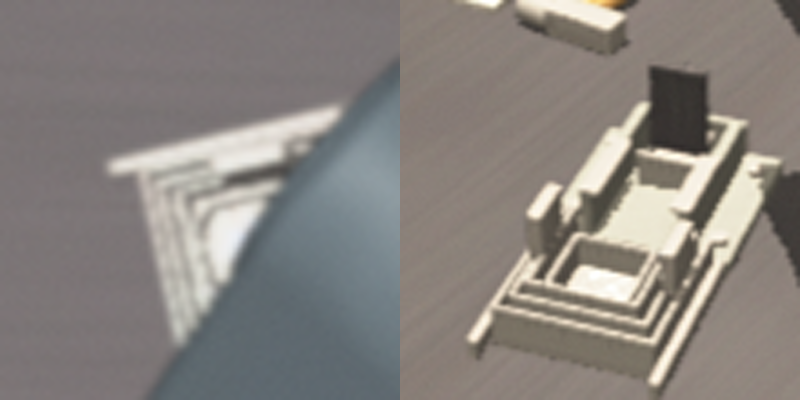

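The box sits flat in the small tray at crop (600,270), and the paddle is back at rest. Handing in.

```bash
python3 -c "
from station import *
print(sign_off())"
```

```text
the job is handed in; nothing more can be done
None
```

The job is handed in at about 32 s of the 69 s allowed: the trays are nested large to small against the jig, and the last pictures show the box flat in the small tray with the ejector sprung back, but the hand-in returned no verdict.

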